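Re-rack the tools in reverse order for strip-down

TASK

The four tools lie on the rack with the coloured holders in the order in which assembly needs them, counted from the rack's orange end. Strip-down needs them in the reverse order: move them all to the white-notched rack so that, counted from its own orange end, the last tool of the assembly row comes first and the first comes last. Let each tool lie seated in its own pair of notches, about centred lengthwise.

Things in the scene. Friction and masses are not known exactly. Their poses are not given: they have to be found in the camera images.
- marker_0: Black felt marker with a red cap: 132 mm long (y), 18 wide (x), 18 high (z). Origin: centre of its underside as it lies, at first 28 to 30 mm above the bench, within 8 mm of its holder's middle. Grip from above at the middle across the 18 mm width; saddles leave 53 mm of its length free there. Neighbours lie 50 mm apart, centre to centre.
- marker_1: White felt marker with a blue cap: 132 mm long (y), 18 wide (x), 18 high (z). Origin: centre of its underside as it lies, at first 28 to 30 mm above the bench, within 8 mm of its holder's middle. Grip from above at the middle across the 18 mm width; saddles leave 53 mm of its length free there. Neighbours lie 50 mm apart, centre to centre.
- hex_key_set: Yellow folding hex key set, a plain bar: 92 mm long (y), 22 wide (x), 24 high (z). Origin: centre of its underside as it lies, at first 28 to 30 mm above the bench, within 8 mm of its holder's middle. Grip from above at the middle across the 22 mm width; saddles leave 53 mm of its length free there. Neighbours lie 50 mm apart, centre to centre.
- pin_gauge: Grey steel go / no-go pin gauge with a hexagonal body and thin pins at its ends: 110 mm long (y), 21 wide (x), 18 high (z). Origin: centre of its underside as it lies, at first 28 to 30 mm above the bench, within 8 mm of its holder's middle. Grip from above at the middle across the 21 mm width; saddles leave 53 mm of its length free there. Neighbours lie 50 mm apart, centre to centre.
- red_holder: Red tool holder (foot 40 x 76 mm) fixed on the assembly rack, at any of its 4 positions; the black marker with red cap lies in it at the start. Origin under its centre, 6 mm above the bench; x along the row, away from the orange end, y along the tool, z up. Two saddles, notched like the strip-down rack's; tools lie 22 to 24 mm above the origin.
- blue_holder: Blue tool holder (foot 40 x 76 mm) fixed on the assembly rack, at any of its 4 positions; the white marker with blue cap lies in it at the start. Origin under its centre, 6 mm above the bench; x along the row, away from the orange end, y along the tool, z up. Two saddles, notched like the strip-down rack's; tools lie 22 to 24 mm above the origin.
- yellow_holder: Yellow tool holder (foot 40 x 76 mm) fixed on the assembly rack, at any of its 4 positions; the yellow hex key set lies in it at the start. Origin under its centre, 6 mm above the bench; x along the row, away from the orange end, y along the tool, z up. Two saddles, notched like the strip-down rack's; tools lie 22 to 24 mm above the origin.
- grey_holder: Grey tool holder (foot 40 x 76 mm) fixed on the assembly rack, at any of its 4 positions; the grey pin gauge lies in it at the start. Origin under its centre, 6 mm above the bench; x along the row, away from the orange end, y along the tool, z up. Two saddles, notched like the strip-down rack's; tools lie 22 to 24 mm above the origin.
- assembly_rack: Bright aluminium rack with the four coloured holders: plate 212 x 100 x 6 mm, fixed. Origin at bench level under its centre; x along the row, y along the tools, z up. Orange block, 28 mm high, on the -x (left) end. Positions 1 to 4 at x = -75, -25, 25, 75 mm, y = 0. Bins hang over the bench from 0.61 m ahead, y > -0.02 m, z > 0.41 m: carry low.
- stripdown_rack: Dark steel rack, empty at first: plate 212 x 100 x 6 mm, fixed. Origin at bench level under its centre; x along the row, y along the tools, z up. Orange block, 28 mm high, on the -x (left) end. Positions 1 to 4 at x = -75, -25, 25, 75 mm, y = 0. Each: 2 white saddles, 7 thick, at y = -30, 30; notches 24 wide, two black pins in each, on which tools lie 28 to 30 mm up; cheeks flare to 36, 43 mm up.
Mind the look-alikes: they are no part of the job. What is shaped like the pin_gauge but pink or turquoise is not meant.

How it is judged (in metres and radians):
At the end, for the whole second after the job is handed in: Each tool rests in the strip-down rack at the reverse of its holder's number from the orange end (1 to 4, 2 to 3, 3 to 2, 4 to 1): within 12 mm along the row and 15 mm lengthwise, origin 22 to 50 mm above the bench, within 0.15 rad of the notches' direction, either way round (((x of red_holder in the frame of assembly_rack between -0.09 and -0.06 m and x of marker_0 in the frame of stripdown_rack between 0.063 and 0.087 m) or (x of red_holder in the frame of assembly_rack between -0.04 and -0.01 m and x of marker_0 in the frame of stripdown_rack between 0.013 and 0.037 m) or (x of red_holder in the frame of assembly_rack between 0.01 and 0.04 m and x of marker_0 in the frame of stripdown_rack between -0.037 and -0.013 m) or (x of red_holder in the frame of assembly_rack between 0.06 and 0.09 m and x of marker_0 in the frame of stripdown_rack between -0.087 and -0.063 m)) and y of marker_0 in the frame of stripdown_rack between -0.015 and 0.015 m and z of marker_0 in the frame of stripdown_rack between 0.022 and 0.05 m and angle between the y axis of each of marker_0, marker_1, hex_key_set, pin_gauge and the y axis of stripdown_rack, either way round below 0.15 rad and linear speed of each of marker_0, marker_1, hex_key_set, pin_gauge below 0.02 m/s and angular speed of each of marker_0, marker_1, hex_key_set, pin_gauge below 0.3 rad/s and ((x of blue_holder in the frame of assembly_rack between -0.09 and -0.06 m and x of marker_1 in the frame of stripdown_rack between 0.063 and 0.087 m) or (x of blue_holder in the frame of assembly_rack between -0.04 and -0.01 m and x of marker_1 in the frame of stripdown_rack between 0.013 and 0.037 m) or (x of blue_holder in the frame of assembly_rack between 0.01 and 0.04 m and x of marker_1 in the frame of stripdown_rack between -0.037 and -0.013 m) or (x of blue_holder in the frame of assembly_rack between 0.06 and 0.09 m and x of marker_1 in the frame of stripdown_rack between -0.087 and -0.063 m)) and y of marker_1 in the frame of stripdown_rack between -0.015 and 0.015 m and z of marker_1 in the frame of stripdown_rack between 0.022 and 0.05 m and ((x of yellow_holder in the frame of assembly_rack between -0.09 and -0.06 m and x of hex_key_set in the frame of stripdown_rack between 0.063 and 0.087 m) or (x of yellow_holder in the frame of assembly_rack between -0.04 and -0.01 m and x of hex_key_set in the frame of stripdown_rack between 0.013 and 0.037 m) or (x of yellow_holder in the frame of assembly_rack between 0.01 and 0.04 m and x of hex_key_set in the frame of stripdown_rack between -0.037 and -0.013 m) or (x of yellow_holder in the frame of assembly_rack between 0.06 and 0.09 m and x of hex_key_set in the frame of stripdown_rack between -0.087 and -0.063 m)) and y of hex_key_set in the frame of stripdown_rack between -0.015 and 0.015 m and z of hex_key_set in the frame of stripdown_rack between 0.022 and 0.05 m and ((x of grey_holder in the frame of assembly_rack between -0.09 and -0.06 m and x of pin_gauge in the frame of stripdown_rack between 0.063 and 0.087 m) or (x of grey_holder in the frame of assembly_rack between -0.04 and -0.01 m and x of pin_gauge in the frame of stripdown_rack between 0.013 and 0.037 m) or (x of grey_holder in the frame of assembly_rack between 0.01 and 0.04 m and x of pin_gauge in the frame of stripdown_rack between -0.037 and -0.013 m) or (x of grey_holder in the frame of assembly_rack between 0.06 and 0.09 m and x of pin_gauge in the frame of stripdown_rack between -0.087 and -0.063 m)) and y of pin_gauge in the frame of stripdown_rack between -0.015 and 0.015 m and z of pin_gauge in the frame of stripdown_rack between 0.022 and 0.05 m); the robot touches nothing.
It also fails if it takes over 90 s, if anything falls off the work surface, if the arm or the gripper's body presses on something with over 40 N, if the wrist force passes 120 N, or if a joint passes its speed limit or range.

ROBOT

A 6-joint arm with a two-finger parallel gripper is mounted at the origin on a cart in front of the work surface, level with it; the furniture and walls round the work are solid. World frame = base frame: x ahead of the robot, y to its left, z up, the work surface at z = 0. Lengths are in m, angles in degrees, forces in N, time in s.
With the tool pointing down it reaches from about 0.275 to 0.85 m from the base axis. Payload 5.2 kg.
Tool frame: the origin (TCP) lies at the very end of the fingers, on their centre line; the grasp point (between the pads) lies 19 mm behind it; x points along the fingers, y is the direction in which the jaws open and shut, and the axes are right-handed (so a half turn about x gives the same grasp; the last joint's range is limited). The gripper opens to 85 mm and grips with 20 to 120 N. Pads are 22 mm wide; open, the fingers measure 114 mm over their backs; the gripper's body (76 mm by 85 mm) begins 54 mm behind the grasp point. The pads swing forward as they close: fully open they stand 13 mm farther back than shut.
Start: joints at [-75.676, 14.817, 87.949, -0, 77.235, -11.62], TCP at [0.241, -0.495, 0.231] pointing down, gripper open.
Joint ranges: [-179.93, 179.93], [-52.35, 119.4], [10.71, 147.94], [-69.91, 249.91], [12.55, 155.21], [-178.61, 178.61]. Speed limits (degrees/s): [147.25, 147.25, 180, 180, 180, 180].

INTERFACE

Orientations are given as a 3x3 rotation matrix whose columns are the frame's x, y, z axes.
In Python, from cell import arm gives the robot as it stands.
- The arm moves only by the shell command python3 -m inch 'ROWS'. ROWS is JSON, a list of rows, each a list of 3 entries, a list of its own where there are three numbers: the shift along the tool's x, y, z normalised to -1 to 1, where 1 is 0.2 m, then the turn about the tool's x normalised to -1 to 1, where 1 is 1.5 rad, then the closure, from -1 (fully open) to 1 (shut). A call has 1 to 12 rows; each row shifts and turns the pose as measured when the row begins, along the tool's axes as they then stand; what a row does not reach is not made up. A row lasts 1/12 s, in which the tool goes at most 41.7 mm and 7.16 degrees, less where a joint would pass 70% of its speed; a pose out of reach is approached as far as the arm can. A call with a number of a shift or a turn outside -1 to 1 is refused whole. A call with a gripper value outside its range is refused whole. The fingers move at their own pace and stop on an object; the grip force is fixed at half the most. Time passes only in rows, so rows that do not move let the fingers close. It gives the time, the measured TCP pose, the force and the opening at its end, in the units of the state.
- arm.read_state(): the state, without advancing time (a new reading comes with each control period).
- arm.snapshot(name): name is "side" or "top"; returns the picture (400x640x3 uint8, red, green, blue); there is no depth.
- arm.get_calibration(name): a dict with "fx", "fy", "cx", "cy" (pixels), "k1" (the pictures are not rectified: a ray, as slopes to the right and down, at radius r is drawn at 1 + k1 r^2 times it, then the intrinsics apply), "R" (3x3) and "t" (3): a world point X has camera coordinates R X + t. Camera axes: x right, y down, z forward; pixel columns grow to the right and rows downward; lengths in m; the calibration is good to about 2 mm. A picture is of the moment at which its call begins. get_calibration takes no time and is no camera call.
- arm.job_done(): hands the job in, once; it reports no verdict.
The state is a dict: "t": time; "q": joint angles; "joint_velocities": joint speeds; "effort": joint torques, N m; "ee_pos": TCP position; "orientation": TCP orientation; "wrist_force": force on the tool from outside, world axes, zero at the start; "torque": the same for the moment, N m; "opening": finger opening in m.
Only numpy, scipy, OpenCV 4.12 (cv2) and the standard library are available. Lean on these libraries where they do the work, as an engineer would, in place of code of your own. Each camera call takes 0.05 s, during which the arm holds its last target.

## Working session

There is one attempt and no reset: what is moved stays moved. The work goes in short steps, Python scripts to look and compute and a shell command to move; the robot and the scene stay as the last step left them, time stands still between calls to the robot, and variables do not carry over. Pictures are saved under pics/ and viewed, and the job is handed in when it is done.

```bash
ls; mkdir -p pics; python3 - <<'E'
from cell import arm
import cv2
for n in("side","top"):
    cv2.imwrite(f"pics/{n}0.png",arm.snapshot(n)[:,:,::-1]); print(n,arm.get_calibration(n))
print(arm.read_state())
E
```

```text
pics
side {'fx': 466.16183023623256, 'fy': 466.16183023623256, 'cx': 319.8972472629119, 'cy': 195.10485246558744, 'k1': -0.08492442713097083, 'R': array([[ 9.93636931e-01, -1.12630381e-01, -2.15453506e-04],
       [-7.47735321e-02, -6.58226908e-01, -7.49096961e-01],
       [ 8.42292588e-02,  7.44346516e-01, -6.62460336e-01]]), 't': array([-0.605129  ,  0.03678481,  1.07575916])}
top {'fx': 406.5319283369779, 'fy': 406.5319283369779, 'cx': 318.74053014390086, 'cy': 201.84264932318388, 'k1': -0.059080461070435804, 'R': array([[-7.68816886e-04, -9.99993847e-01, -3.42273997e-03],
       [-9.78824636e-01,  1.45316509e-03, -2.04695434e-01],
       [ 2.04699149e-01,  3.19288890e-03, -9.78819730e-01]]), 't': array([-0.08727415,  0.60054545,  0.77717778])}
{'t': 0.1, 'q': array([-7.56763959e+01,  1.48575267e+01,  8.80037177e+01, -1.29620933e-03,
        7.72336159e+01, -1.16210180e+01]), 'joint_velocities': array([ 0.07875993, -0.16086345, -0.0733447 ,  0.00273503,  0.04378051,
       -0.01258787]), 'effort': array([ 3.79139587e-03, -4.46966887e+01, -2.91246396e+01,  9.85545580e-05,
        6.30201597e-03, -7.35078515e-06]), 'ee_pos': array([ 0.24051203, -0.49411541,  0.23054249]), 'orientation': array([[-4.30976190e-04,  4.37506395e-01, -8.99215196e-01],
       [ 1.59869783e-03, -8.99213829e-01, -4.37506496e-01],
       [-9.99998629e-01, -1.62612826e-03, -3.11900773e-04]]), 'wrist_force': array([ 0.35686391, -0.22264846,  0.66486967]), 'torque': array([ 0.00895315,  0.01010485, -0.01061867]), 'opening': 0.08542543264116331}
```

View pics/side0.png

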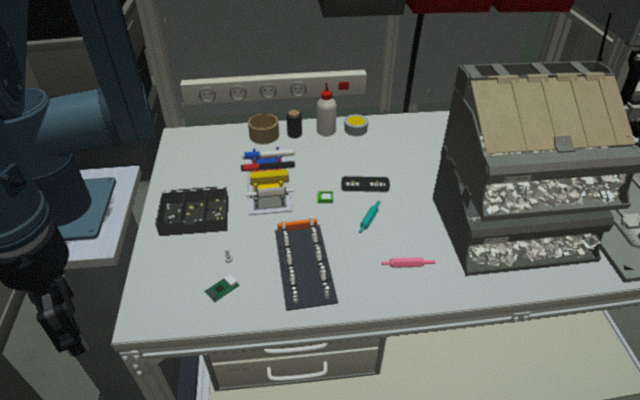

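View pics/top0.png

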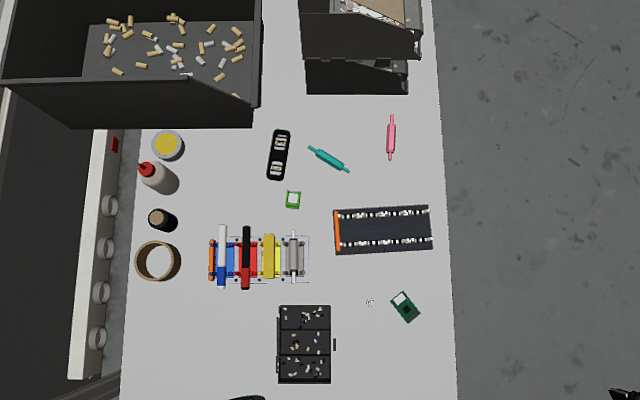

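```bash
cat > h.py <<'E'
import numpy as np, cv2
from cell import arm
def cal(n):
    c=arm.get_calibration(n);return c,np.array([[c['fx'],0,c['cx']],[0,c['fy'],c['cy']],[0,0,1]]),np.array([c['k1'],0,0,0,0])
def p2w(n,px,z):
    c,K,D=cal(n); u=cv2.undistortPoints(np.array(px,float).reshape(-1,1,2),K,D).reshape(-1,2)
    R,t=np.array(c['R']),np.array(c['t']); o=-R.T@t
    d=np.c_[u,np.ones(len(u))]@R
    return o+d*((z-o[2])/d[:,2])[:,None]
def w2p(n,X):
    c,K,D=cal(n); return cv2.projectPoints(np.array(X,float).reshape(-1,1,3),cv2.Rodrigues(np.array(c['R']))[0],np.array(c['t']),K,D)[0].reshape(-1,2)
def crop(img,x0,x1,y0,y1,s,f):
    # RGB in; pixel u = x0+ (col+.5)/s-.5 ; ticks every 10 px
    c=cv2.resize(img[y0:y1,x0:x1,::-1],None,fx=s,fy=s,interpolation=cv2.INTER_CUBIC)
    for x in range(-(-x0//10)*10,x1,10):
        cv2.line(c,(int((x-x0+.5)*s),0),(int((x-x0+.5)*s),8),(0,0,255),1); cv2.putText(c,str(x),(int((x-x0+.5)*s)-10,18),0,.35,(0,0,255))
    for y in range(-(-y0//10)*10,y1,10):
        cv2.line(c,(0,int((y-y0+.5)*s)),(8,int((y-y0+.5)*s)),(0,0,255),1); cv2.putText(c,str(y),(10,int((y-y0+.5)*s)+4),0,.35,(0,0,255))
    cv2.imwrite(f,c)
E
python3 - <<'E'
from h import *
i=cv2.imread('pics/top0.png')[:,:,::-1]
crop(i,200,325,215,300,6,'pics/c1.png'); crop(i,325,445,195,265,6,'pics/c2.png')
E
```

```text
(no output)
```

View pics/c1.png

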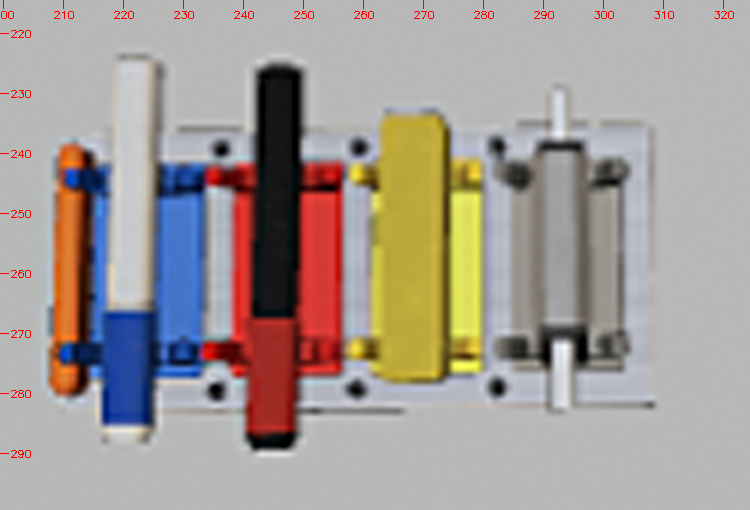

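View pics/c2.png

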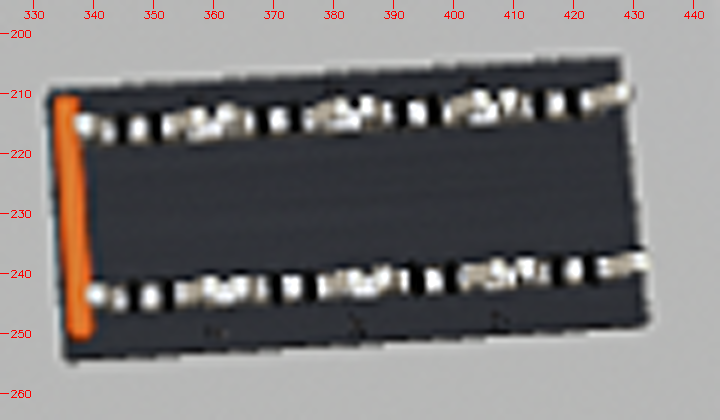

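```bash
python3 - <<'E'
from h import *
from scipy.optimize import least_squares
c,_,_=cal('top'); print('cam',-np.array(c['R']).T@np.array(c['t']))
def fit(px,loc):
    loc=np.array(loc,float)
    def X(p):
        s,k=np.sin(p[2]),np.cos(p[2]); return np.c_[p[0]+k*loc[:,0]-s*loc[:,1],p[1]+s*loc[:,0]+k*loc[:,1],loc[:,2]]
    r=least_squares(lambda p:(w2p('top',X(p))-px).ravel(),[.4,0,-1.57]); print(r.x[:2].round(4),np.degrees(r.x[2]).round(2),'res',r.fun.round(2)); return r.x
a,b=.106,.05
print('strip');s=fit([[332.5,209],[428,204],[432.5,248],[335.5,254.5]],[[-a,b,.006],[a,b,.006],[a,-b,.006],[-a,-b,.006]])
print('strip saddles rough')
for y in (.03,-.03):
  for x in (-.075,-.025,.025,.075):
    k,q=np.cos(s[2]),np.sin(s[2]);print(w2p('top',[s[0]+k*x-q*y,s[1]+q*x+k*y,.03]).round(1))
t={'white':([220,224.5],[214,287.5],.038),'black':([245.5,225.5],[244.5,289],.038),'hex':([269.5,234],[267.5,278],.041),'gauge':([292.7,229.5],[293,283],.038)}
for n,(p,q,z) in t.items():
    w=p2w('top',[p,q],z); d=w[0]-w[1]; print(n,w.mean(0).round(4),'len',np.linalg.norm(d).round(4),'ang of axis from +x',np.degrees(np.arctan2(d[1],d[0])).round(2))
E
```

```text
cam [ 0.42867396 -0.09062774  0.88334714]
strip
[ 0.5524 -0.2262] -86.76 res [-0.22 -0.11 -0.05 -0.6   0.52  0.62 -0.25  0.03]
strip saddles rough
[[347.7 215.2]]
[[371.1 213.8]]
[[394.4 212.5]]
[[417.6 211.1]]
[[349.8 243.2]]
[[373.5 241.8]]
[[397.1 240.4]]
[[420.6 239. ]]
white [0.4917 0.1237 0.038 ] len 0.1307 ang of axis from +x -2.84
black [0.4893 0.0652 0.038 ] len 0.1311 ang of axis from +x 1.01
hex [0.4912 0.0159 0.041 ] len 0.0905 ang of axis from +x -1.32
gauge [ 0.4912 -0.0342  0.038 ] len 0.1103 ang of axis from +x 0.97
```

```bash
python3 - <<'E'
from h import *
t={'white':([222.5,223.7],[220.7,288],.038),'black':([246,225.3],[244.8,289.3],.038),'hex':([268.5,233.2],[267.7,278.2],.041),'gauge':([292.7,229.2],[293,282.7],.038)}
for n,(p,q,z) in t.items():
    w=p2w('top',[p,q],z); d=w[0]-w[1]; print(n,w.mean(0).round(4),'len',np.linalg.norm(d).round(4),'ang of axis from +x',np.degrees(np.arctan2(d[1],d[0])).round(2))
# holders: right plate corners, saddle rows
print(p2w('top',[[308,235],[308,282]],.006))
from math import *
th=radians(-86.76)
for i,x in enumerate((-.075,-.025,.025,.075)): print('slot',i+1,(.5524+cos(th)*x, -.2262+sin(th)*x))
X=np.array([[.5524+cos(th)*x, -.2262+sin(th)*x,.05] for x in (-.075,-.025,.025,.075)])
s=arm.read_state();print(s['ee_pos'],w2p('side',X).round(1))
i=cv2.imread('pics/side0.png')[:,:,::-1]
crop(i,235,350,140,315,4,'pics/c3.png')
for x,y,z in [(.49,.115,.05),(.49,-.034,.05)]: print(w2p('side',[x,y,z]))
E
```

```text
white [0.4921 0.1141 0.038 ] len 0.1332 ang of axis from +x 0.93
black [0.4892 0.0643 0.038 ] len 0.1322 ang of axis from +x 0.83
hex [0.4918 0.0168 0.041 ] len 0.0926 ang of axis from +x 0.28
gauge [ 0.4918 -0.0342  0.038 ] len 0.1104 ang of axis from +x 0.97
[[ 0.53871375 -0.06441334  0.006     ]
 [ 0.43837271 -0.06483546  0.006     ]]
slot 1 (0.5481611099138481, -0.1513198837418269)
slot 2 (0.5509870366379493, -0.20123996124727564)
slot 3 (0.5538129633620507, -0.2511600387527244)
slot 4 (0.5566388900861519, -0.3010801162581731)
[ 0.24051203 -0.49411541  0.23054249] [[299.2 222.8]
 [302.5 240. ]
 [306.2 258.7]
 [310.2 278.8]]
[[267.6947196 150.1452642]]
[[269.55886439 188.53724721]]
```

View pics/c3.png

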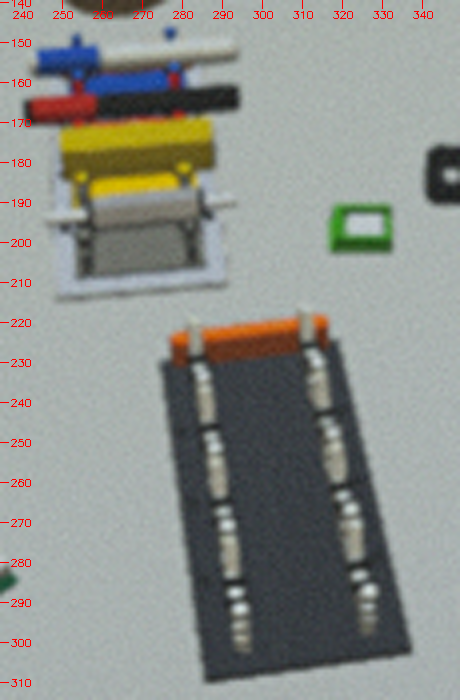

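```bash
cat > d.py <<'E'
import sys,numpy as np
from cell import arm
x,y,z,yaw=map(float,sys.argv[1:5]); s=arm.read_state()
R=np.array(s['orientation']);d=R.T@(np.array([x,y,z])-s['ee_pos'])/.2
a=np.radians(yaw-90); cur=np.arctan2(R[1,1],R[0,1]); e=(a-cur+np.pi)%(2*np.pi)-np.pi
# yaw: direction of tools (deg from +x); turn about tool x (down) = -world
print('t',round(s['t'],2),'pos',s['ee_pos'].round(4),'shift',d.round(3),'turn',round(-e/1.5,3),'open',round(s['opening'],4),'tilt',R[:,0].round(4),'F',s['wrist_force'].round(1),'q6',s['q'][5].round(1))
a0=-e; c,sn=np.cos(a0),np.sin(a0)
print('shift after the turn',d[0].round(3),(c*d[1]+sn*d[2]).round(3),(-sn*d[1]+c*d[2]).round(3))
E
python3 d.py 0.49 -0.034 0.12 0.7
```

```text
t 0.1 pos [ 0.2405 -0.4941  0.2305] shift [ 0.556 -1.522 -2.128] turn 0.294 open 0.0854 tilt [-4.0e-04  1.6e-03 -1.0e+00] F [ 0.4 -0.2  0.7] q6 -11.6
shift after the turn 0.556 -2.284 -1.276
```

```bash
python3 -m inch '[[[0,0,0],0.075,0.1],[[0,0,0],0.075,0.1],[[0,0,0],0.075,0.1],[[0,0,0],0.075,0.1]]'; python3 d.py 0.49 -0.034 0.12 0.7
```

```text
t: 0.43
ee_pos: [0.2402, -0.4928, 0.2284]
orientation: [[-0.002, -0.013, -1.0], [0.006, -1.0, 0.013], [-1.0, -0.006, 0.002]]
wrist_force: [-0.0, 0.6, -0.3]
opening: 0.0396
t 0.43 pos [ 0.2402 -0.4928  0.2284] shift [ 0.554 -2.307 -1.22 ] turn -0.017 open 0.0396 tilt [-0.0015  0.006  -1.    ] F [-0.   0.6 -0.3] q6 15.1
shift after the turn 0.554 -2.275 -1.278
```

```bash
python3 -m inch '[[[0.02,-0.17,-0.095],-0.017,0.1],[[0.04,-0.17,-0.095],0,0.1],[[0.04,-0.17,-0.095],0,0.1],[[0.04,-0.17,-0.095],0,0.1],[[0.04,-0.17,-0.095],0,0.1],[[0.04,-0.17,-0.095],0,0.1],[[0.04,-0.17,-0.095],0,0.1],[[0.04,-0.17,-0.095],0,0.1],[[0.04,-0.17,-0.095],0,0.1],[[0.04,-0.17,-0.095],0,0.1],[[0.04,-0.17,-0.095],0,0.1],[[0,0,0],0,0.1]]'; python3 d.py 0.4915 -0.034 0.12 0.7
```

```text
t: 1.43
ee_pos: [0.452, -0.1035, 0.1378]
orientation: [[-0.005, -0.004, -1.0], [0.007, -1.0, 0.004], [-1.0, -0.007, 0.005]]
wrist_force: [-1.4, 0.4, 0.2]
opening: 0.0385
t 1.43 pos [ 0.452  -0.1035  0.1378] shift [ 0.091 -0.348 -0.197] turn -0.011 open 0.0385 tilt [-0.0051  0.0074 -1.    ] F [-1.4  0.4  0.2] q6 63.2
shift after the turn 0.091 -0.344 -0.202
```

```bash
python3 -m inch '[[[0.02,-0.11,-0.07],-0.011,0.1],[[0.03,-0.11,-0.07],0,0.1],[[0.03,-0.11,-0.06],0,0.1],[[0,0,0],0,0.1],[[0,0,0],0,0.1]]'; python3 d.py 0.4915 -0.034 0.12 0.7; python3 - <<'E'
from h import *
i=arm.snapshot('top'); crop(i,250,330,200,300,6,'pics/c4.png')
E
```

```text
t: 1.85
ee_pos: [0.4919, -0.0315, 0.1196]
orientation: [[-0.009, 0.021, -1.0], [0.008, -1.0, -0.021], [-1.0, -0.008, 0.009]]
wrist_force: [-0.8, 0.6, 0.1]
opening: 0.0383
t 1.85 pos [ 0.4919 -0.0315  0.1196] shift [-0.002  0.012  0.002] turn 0.006 open 0.0383 tilt [-0.0091  0.0076 -0.9999] F [-0.8  0.6  0.1] q6 71.8
shift after the turn -0.002 0.012 0.002
```

View pics/c4.png

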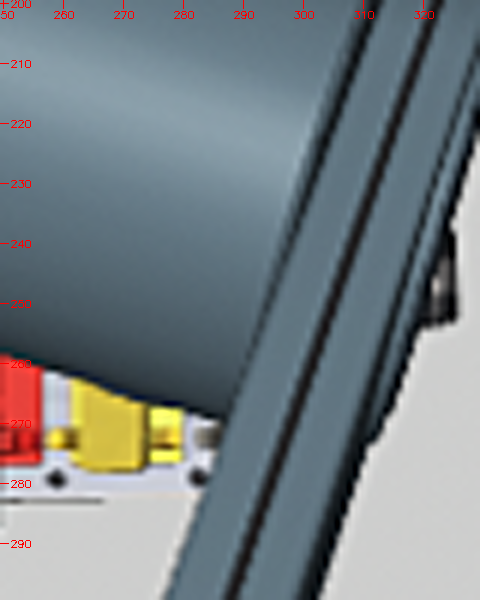

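```bash
python3 -m inch '[[[0.07,0.012,0.002],0.006,0.1],[[0.1,0,-0.001],0,0.1],[[0.1,0,-0.001],0,0.1],[[0,0,0],0,0.1]]'; python3 d.py 0.4915 -0.034 0.022 0.7; python3 - <<'E'
from h import *
i=arm.snapshot('side'); crop(i,220,360,110,240,5,'pics/c5.png')
E
```

```text
t: 2.23
ee_pos: [0.4915, -0.0383, 0.0662]
orientation: [[-0.005, 0.008, -1.0], [0.005, -1.0, -0.008], [-1.0, -0.005, 0.005]]
wrist_force: [-1.2, 1.3, 0.4]
opening: 0.0383
t 2.23 pos [ 0.4915 -0.0383  0.0662] shift [ 0.221 -0.02  -0.001] turn -0.003 open 0.0383 tilt [-0.0052  0.0054 -1.    ] F [-1.2  1.3  0.4] q6 71.8
shift after the turn 0.221 -0.02 -0.002
```

View pics/c5.png

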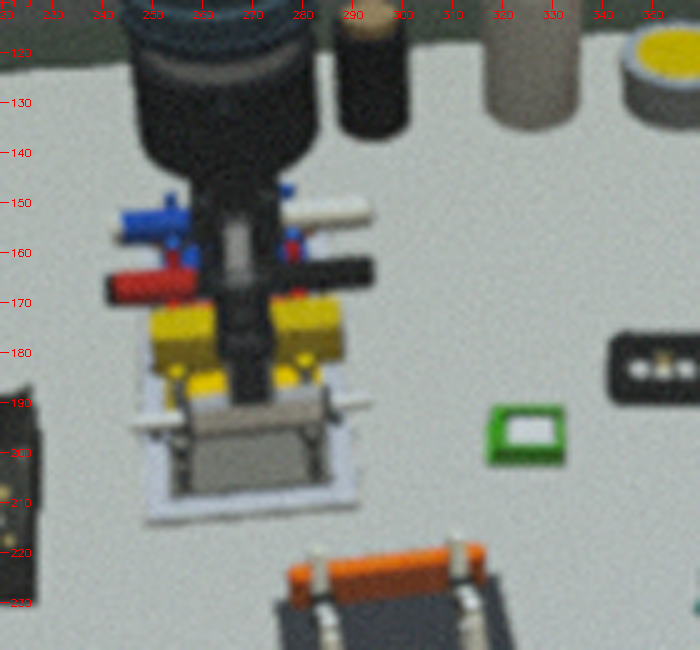

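```bash
python3 - <<'E'
from h import *
print(w2p('side',[[.4915,-.0383,.0662],[.4915,-.0575,.0662],[.4915,-.019,.0662],[.4915,-.072,.07],[.4915,-.034,.047]]).round(1))
E
python3 d.py 0.4915 -0.034 0.022 0.7
```

```text
[[269.8 184.3]
 [270.1 189.8]
 [269.5 178.8]
 [270.1 192.8]
 [270.3 189.5]]
t 2.28 pos [ 0.4924 -0.0386  0.0677] shift [ 0.229 -0.022  0.003] turn -0.003 open 0.0382 tilt [-0.0035  0.0048 -1.    ] F [ 0.3 -0.3  0.5] q6 71.8
shift after the turn 0.229 -0.022 0.003
```

```bash
python3 -m inch '[[[0,-0.022,0],-0.003,0.1],[[0,0,0],0,0.1],[[0.05,0,0],0,0.1],[[0.05,0,0],0,0.1]]'; python3 d.py 0.4915 -0.034 0.022 0.7
```

```text
t: 2.62
ee_pos: [0.4955, -0.037, 0.0522]
orientation: [[0.005, 0.01, -1.0], [0.002, -1.0, -0.01], [-1.0, -0.002, -0.005]]
wrist_force: [0.1, 0.2, 0.1]
opening: 0.0386
t 2.62 pos [ 0.4955 -0.037   0.0522] shift [ 0.151 -0.015  0.02 ] turn -0.002 open 0.0386 tilt [ 0.0053  0.0018 -1.    ] F [0.1 0.2 0.1] q6 72.0
shift after the turn 0.151 -0.015 0.02
```

```bash
python3 -m inch '[[[0.04,-0.02,0.02],-0.002,0.1],[[0.05,0,0],0,0.1],[[0.05,0,0],0,0.1]]'; python3 d.py 0.4915 -0.034 0.022 0.7
```

```text
t: 2.87
ee_pos: [0.493, -0.0334, 0.0233]
orientation: [[0.01, 0.013, -1.0], [0.0, -1.0, -0.013], [-1.0, -0.0, -0.01]]
wrist_force: [0.7, -0.7, -0.1]
opening: 0.0385
t 2.87 pos [ 0.493  -0.0334  0.0233] shift [0.006 0.003 0.007] turn 0.001 open 0.0385 tilt [ 9.7e-03  4.0e-04 -1.0e+00] F [ 0.7 -0.7 -0.1] q6 72.1
shift after the turn 0.006 0.003 0.007
```

Aligned; close.

```bash
python3 -m inch '[[[0,0,0.005],0,1],[[0,0,0],0,1],[[0,0,0],0,1],[[0,0,0],0,1],[[0,0,0],0,1]]'; python3 d.py 0.4915 -0.034 0.13 0.7
```

```text
t: 3.28
ee_pos: [0.4908, -0.0327, 0.0221]
orientation: [[0.007, 0.014, -1.0], [0.001, -1.0, -0.014], [-1.0, -0.001, -0.007]]
wrist_force: [-0.1, -0.2, -0.9]
opening: 0.0182
t 3.28 pos [ 0.4908 -0.0327  0.0221] shift [-0.539  0.006 -0.007] turn 0.001 open 0.0182 tilt [ 0.0072  0.0014 -1.    ] F [-0.1 -0.2 -0.9] q6 72.0
shift after the turn -0.539 0.006 -0.007
```

```bash
python3 -m inch '[[[-0.05,0,0],0,1],[[-0.1,0,0],0,1],[[-0.1,0,0],0,1],[[-0.1,0,0],0,1],[[-0.1,0,0],0,1],[[0,0,0],0,1]]'; python3 d.py 0.5482 -0.1513 0.12 3.24; python3 - <<'E'
from h import *
i=arm.snapshot('side'); crop(i,200,360,80,240,4,'pics/c6.png')
E
```

```text
t: 3.78
ee_pos: [0.4897, -0.0329, 0.1186]
orientation: [[0.006, 0.014, -1.0], [0.001, -1.0, -0.014], [-1.0, -0.001, -0.006]]
wrist_force: [0.6, -0.5, 0.1]
opening: 0.0181
t 3.78 pos [ 0.4897 -0.0329  0.1186] shift [-0.006  0.596 -0.284] turn -0.028 open 0.0181 tilt [ 0.0061  0.0014 -1.    ] F [ 0.6 -0.5  0.1] q6 72.1
shift after the turn -0.006 0.607 -0.259
```

View pics/c6.png

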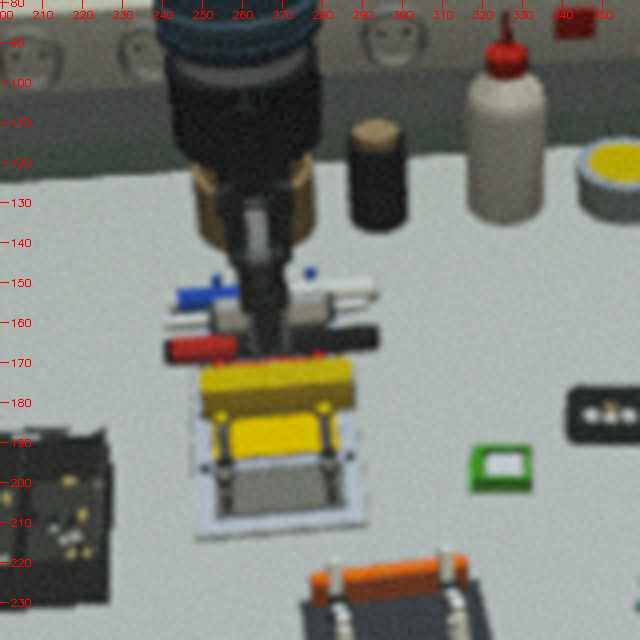

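```bash
python3 -m inch '[[[0,0.08,-0.035],-0.014,1],[[0,0.13,-0.055],-0.014,1],[[0,0.13,-0.055],0,1],[[0,0.13,-0.055],0,1],[[0,0.08,-0.035],0,1],[[0,0,0],0,1],[[0,0,0],0,1]]'; python3 d.py 0.5482 -0.1513 0.08 3.24
```

```text
t: 4.42
ee_pos: [0.5391, -0.1427, 0.1133]
orientation: [[-0.001, 0.06, -0.998], [0.005, -0.998, -0.06], [-1.0, -0.005, 0.001]]
wrist_force: [-0.1, 0.3, -0.9]
opening: 0.0179
t 4.42 pos [ 0.5391 -0.1427  0.1133] shift [ 0.166  0.047 -0.043] turn 0.003 open 0.0179 tilt [-8.0e-04  4.5e-03 -1.0e+00] F [-0.1  0.3 -0.9] q6 60.0
shift after the turn 0.166 0.046 -0.043
```

```bash
python3 -m inch '[[[0.04,0.046,-0.043],0.003,1],[[0,0,0],0,1],[[0.05,0,0],0,1],[[0.05,0,0],0,1],[[0,0,0],0,1]]'; python3 d.py 0.5482 -0.1513 0.024 3.24
```

```text
t: 4.83
ee_pos: [0.5443, -0.1466, 0.0814]
orientation: [[-0.007, 0.057, -0.998], [0.008, -0.998, -0.057], [-1.0, -0.009, 0.006]]
wrist_force: [-0.3, -0.0, -0.7]
opening: 0.018
t 4.83 pos [ 0.5443 -0.1466  0.0814] shift [ 0.287  0.027 -0.02 ] turn 0.0 open 0.018 tilt [-0.0066  0.0084 -0.9999] F [-0.3 -0.  -0.7] q6 60.0
shift after the turn 0.287 0.027 -0.02
```

```bash
python3 - <<'E'
from h import *
i=arm.snapshot('side'); crop(i,240,360,160,320,4,'pics/c7.png')
i=arm.snapshot('top'); crop(i,300,440,190,270,5,'pics/c8.png')
E
```

```text
(no output)
```

View pics/c7.png

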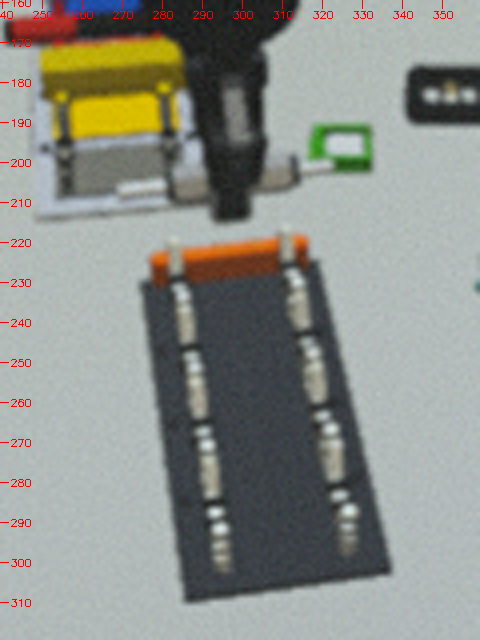

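View pics/c8.png

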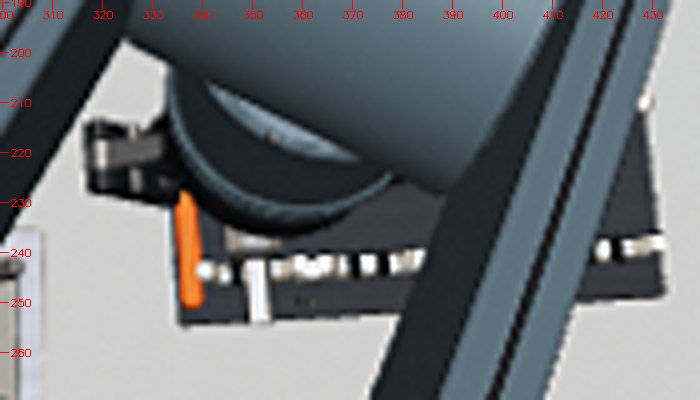

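```bash
python3 -m inch '[[[0,0.03,-0.022],0,1],[[0,0,0],0,1],[[0.04,0,0],0,1],[[0.05,0,0],0,1],[[0.02,0,0],0,1]]'; python3 d.py 0.5482 -0.1513 0.024 3.24
```

```text
t: 5.35
ee_pos: [0.552, -0.1533, 0.0618]
orientation: [[0.0, 0.059, -0.998], [0.005, -0.998, -0.059], [-1.0, -0.005, -0.0]]
wrist_force: [-0.6, 1.6, -1.2]
opening: 0.0181
t 5.35 pos [ 0.552  -0.1533  0.0618] shift [ 0.189 -0.01   0.019] turn 0.001 open 0.0181 tilt [ 1.e-04  5.e-03 -1.e+00] F [-0.6  1.6 -1.2] q6 59.6
shift after the turn 0.189 -0.01 0.019
```

```bash
python3 -m inch '[[[0.03,-0.008,0.014],0,1],[[0.03,0,0],0,1],[[0.02,0,0],0,1],[[0,0,0],0,1]]'; python3 d.py 0.5482 -0.1513 0.024 3.24
```

```text
t: 5.68
ee_pos: [0.5472, -0.151, 0.0418]
orientation: [[-0.003, 0.058, -0.998], [0.007, -0.998, -0.058], [-1.0, -0.007, 0.003]]
wrist_force: [-0.0, 1.3, -1.3]
opening: 0.0177
t 5.68 pos [ 0.5472 -0.151   0.0418] shift [ 0.089  0.002 -0.005] turn 0.001 open 0.0177 tilt [-0.0035  0.0068 -1.    ] F [-0.   1.3 -1.3] q6 59.6
shift after the turn 0.089 0.002 -0.005
```

```bash
python3 -m inch '[[[0.03,0,-0.003],0,1],[[0.03,0,0],0,1],[[0.02,0,0],0,1],[[0,0,0],0,1]]'; python3 d.py 0.5482 -0.1513 0.023 3.24
```

```text
t: 6.02
ee_pos: [0.5479, -0.1508, 0.0241]
orientation: [[-0.003, 0.058, -0.998], [0.007, -0.998, -0.058], [-1.0, -0.007, 0.003]]
wrist_force: [0.4, -0.4, -0.3]
opening: 0.018
t 6.02 pos [ 0.5479 -0.1508  0.0241] shift [ 0.005  0.002 -0.001] turn 0.001 open 0.018 tilt [-0.0034  0.0068 -1.    ] F [ 0.4 -0.4 -0.3] q6 59.7
shift after the turn 0.005 0.002 -0.001
```

Release to about 40 mm and rise.

```bash
python3 -m inch '[[[0.006,0,0],0,0.9],[[0,0,0],0,0.1],[[0,0,0],0,0.1],[[0,0,0],0,0.1],[[-0.03,0,0],0,0.1],[[-0.1,0,0],0,0.1],[[-0.1,0,0],0,0.1],[[-0.1,0,0],0,0.1],[[-0.1,0,0],0,0.1],[[0,0,0],0,0.1]]'; python3 d.py 0.4918 0.017 0.11 0.7;python3 - <<'E'
from h import *
i=arm.snapshot('side'); crop(i,240,360,160,320,4,'pics/c9.png')
E
```

```text
t: 6.85
ee_pos: [0.5486, -0.1559, 0.1137]
orientation: [[-0.003, 0.06, -0.998], [-0.001, -0.998, -0.06], [-1.0, 0.0, 0.003]]
wrist_force: [1.2, -0.9, 1.3]
opening: 0.0385
t 6.85 pos [ 0.5486 -0.1559  0.1137] shift [ 0.019 -0.88   0.232] turn 0.032 open 0.0385 tilt [-2.6e-03 -6.0e-04 -1.0e+00] F [ 1.2 -0.9  1.3] q6 59.6
shift after the turn 0.019 -0.868 0.274
```

View pics/c9.png

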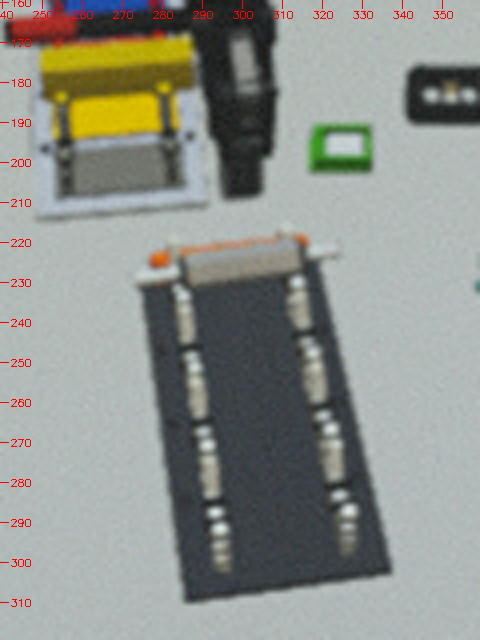

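```bash
python3 -m inch '[[[0,-0.1,0.03],0.016,0.1],[[0,-0.16,0.05],0.016,0.1],[[0,-0.16,0.05],0,0.1],[[0,-0.16,0.05],0,0.1],[[0,-0.16,0.05],0,0.1],[[0,-0.1,0.035],0,0.1],[[0,-0.05,0.02],0,0.1],[[0,0,0],0,0.1],[[0,0,0],0,0.1]]'; python3 d.py 0.4918 0.017 0.11 0.7
```

```text
t: 7.65
ee_pos: [0.4823, 0.0285, 0.1094]
orientation: [[-0.006, 0.007, -1.0], [0.002, -1.0, -0.007], [-1.0, -0.002, 0.006]]
wrist_force: [0.2, -0.7, 0.1]
opening: 0.0388
t 7.65 pos [0.4823 0.0285 0.1094] shift [-0.003  0.058 -0.047] turn -0.004 open 0.0388 tilt [-0.0064  0.0015 -1.    ] F [ 0.2 -0.7  0.1] q6 79.7
shift after the turn -0.003 0.058 -0.047
```

```bash
python3 -m inch '[[[0,0.04,-0.035],-0.004,0.1],[[0,0.01,-0.01],0,0.1],[[0.04,0,0],0,0.1],[[0.05,0,0],0,0.1],[[0.05,0,0],0,0.1],[[0,0,0],0,0.1],[[0,0,0],0,0.1]]'; python3 d.py 0.4918 0.017 0.024 0.7
```

```text
t: 8.23
ee_pos: [0.4956, 0.0106, 0.0774]
orientation: [[-0.005, 0.006, -1.0], [-0.0, -1.0, -0.006], [-1.0, 0.0, 0.005]]
wrist_force: [0.4, -0.0, 0.7]
opening: 0.0385
t 8.23 pos [0.4956 0.0106 0.0774] shift [ 0.267 -0.032  0.017] turn -0.004 open 0.0385 tilt [-5.e-03 -1.e-04 -1.e+00] F [ 0.4 -0.   0.7] q6 78.1
shift after the turn 0.267 -0.032 0.017
```

```bash
python3 -m inch '[[[0,-0.018,0.01],-0.004,0.1],[[0,0,0],0,0.1],[[0,0,0],0,0.1]]'; python3 d.py 0.4918 0.017 0.024 0.7
```

```text
t: 8.48
ee_pos: [0.4931, 0.0138, 0.0768]
orientation: [[-0.007, 0.011, -1.0], [0.0, -1.0, -0.011], [-1.0, -0.0, 0.007]]
wrist_force: [-0.3, 0.2, -0.2]
opening: 0.0378
t 8.48 pos [0.4931 0.0138 0.0768] shift [ 0.264 -0.016  0.005] turn -0.001 open 0.0378 tilt [-6.6e-03  3.0e-04 -1.0e+00] F [-0.3  0.2 -0.2] q6 78.1
shift after the turn 0.264 -0.016 0.005
```

```bash
python3 -m inch '[[[0,-0.016,0.005],0,0.1],[[0.04,0,0],0,0.1],[[0.05,0,0],0,0.1],[[0.05,0,0],0,0.1],[[0.03,0,0],0,0.1],[[0,0,0],0,0.1]]'; python3 d.py 0.4918 0.017 0.024 0.7
```

```text
t: 8.98
ee_pos: [0.4927, 0.0179, 0.0411]
orientation: [[-0.003, 0.012, -1.0], [-0.0, -1.0, -0.012], [-1.0, 0.0, 0.003]]
wrist_force: [-1.4, 0.4, 0.4]
opening: 0.0386
t 8.98 pos [0.4927 0.0179 0.0411] shift [0.085 0.005 0.004] turn 0.0 open 0.0386 tilt [-2.6e-03 -5.0e-04 -1.0e+00] F [-1.4  0.4  0.4] q6 78.5
shift after the turn 0.085 0.005 0.004
```

```bash
python3 -m inch '[[[0.03,0.004,0.003],0,0.1],[[0.04,0,0],0,0.1],[[0.02,0,0],0,0.1],[[0,0,0],0,0.1],[[0,0,0],0,0.7],[[0,0,0],0,1],[[0,0,0],0,1],[[0,0,0],0,1],[[0,0,0],0,1]]'; python3 d.py 0.4918 0.017 0.024 0.7
```

```text
t: 9.73
ee_pos: [0.4918, 0.017, 0.0208]
orientation: [[-0.003, 0.012, -1.0], [-0.0, -1.0, -0.012], [-1.0, 0.0, 0.004]]
wrist_force: [1.5, 0.8, -1.2]
opening: 0.0214
t 9.73 pos [0.4918 0.017  0.0208] shift [-0.016  0.     0.   ] turn 0.0 open 0.0214 tilt [-3.5e-03 -3.0e-04 -1.0e+00] F [ 1.5  0.8 -1.2] q6 78.4
shift after the turn -0.016 0.0 0.0
```

```bash
python3 -m inch '[[[-0.05,0,0],0,1],[[-0.1,0,0],0,1],[[-0.1,0,0],0,1],[[-0.1,0,0],0,1],[[-0.06,0,0],0,1],[[0,0,0],0,1]]'; python3 d.py 0.5510 -0.2012 0.11 3.24
```

```text
t: 10.23
ee_pos: [0.4909, 0.0173, 0.1085]
orientation: [[-0.006, 0.012, -1.0], [0.0, -1.0, -0.012], [-1.0, -0.0, 0.006]]
wrist_force: [0.3, 0.5, -1.6]
opening: 0.0213
t 10.23 pos [0.4909 0.0173 0.1085] shift [-0.009  1.096 -0.287] turn -0.029 open 0.0213 tilt [-5.9e-03  2.0e-04 -1.0e+00] F [ 0.3  0.5 -1.6] q6 78.4
shift after the turn -0.009 1.108 -0.238
```

```bash
python3 -m inch '[[[0,0.1,-0.02],-0.015,1],[[0,0.17,-0.035],-0.014,1],[[0,0.17,-0.037],0,1],[[0,0.17,-0.037],0,1],[[0,0.17,-0.037],0,1],[[0,0.17,-0.037],0,1],[[0,0.1,-0.02],0,1],[[0,0,0],0,1],[[0,0,0],0,1],[[0,0,0],0,1]]'; python3 d.py 0.5510 -0.2012 0.06 3.24
```

```text
t: 11.07
ee_pos: [0.5462, -0.1977, 0.1073]
orientation: [[-0.005, 0.061, -0.998], [0.001, -0.998, -0.061], [-1.0, -0.001, 0.005]]
wrist_force: [0.0, -0.1, -2.0]
opening: 0.0215
t 11.07 pos [ 0.5462 -0.1977  0.1073] shift [ 0.236  0.019 -0.024] turn 0.003 open 0.0215 tilt [-0.0049  0.0011 -1.    ] F [ 0.  -0.1 -2. ] q6 55.7
shift after the turn 0.236 0.019 -0.024
```

```bash
python3 -m inch '[[[0,0.017,-0.02],0.003,1],[[0.04,0,0],0,1],[[0.06,0,0],0,1],[[0.06,0,0],0,1],[[0,0,0],0,1],[[0,0,0],0,1]]'; python3 d.py 0.5510 -0.2012 0.0215 3.24
```

```text
t: 11.57
ee_pos: [0.5495, -0.1942, 0.0728]
orientation: [[-0.007, 0.063, -0.998], [0.003, -0.998, -0.063], [-1.0, -0.004, 0.006]]
wrist_force: [0.8, -0.6, -1.4]
opening: 0.0211
t 11.57 pos [ 0.5495 -0.1942  0.0728] shift [ 0.256  0.037 -0.007] turn 0.004 open 0.0211 tilt [-0.0067  0.0035 -1.    ] F [ 0.8 -0.6 -1.4] q6 56.0
shift after the turn 0.256 0.036 -0.007
```

```bash
python3 -m inch '[[[0,0.03,-0.006],0.003,1],[[0,0.005,0],0,1],[[0,0,0],0,1],[[0,0,0],0,1]]'; python3 d.py 0.5510 -0.2012 0.0215 3.24
```

```text
t: 11.9
ee_pos: [0.552, -0.2004, 0.0739]
orientation: [[-0.006, 0.06, -0.998], [0.003, -0.998, -0.06], [-1.0, -0.003, 0.006]]
wrist_force: [-0.4, 0.2, -1.6]
opening: 0.021
t 11.9 pos [ 0.552  -0.2004  0.0739] shift [0.262 0.005 0.004] turn 0.002 open 0.021 tilt [-0.0058  0.003  -1.    ] F [-0.4  0.2 -1.6] q6 55.7
shift after the turn 0.262 0.005 0.004
```

```bash
python3 -m inch '[[[0.03,0.004,0.003],0.002,1],[[0.04,0,0],0,1],[[0.04,0,0],0,1],[[0.03,0,0],0,1],[[0,0,0],0,1]]'; python3 d.py 0.5510 -0.2012 0.0215 3.24
```

```text
t: 12.32
ee_pos: [0.5517, -0.2019, 0.0443]
orientation: [[-0.004, 0.056, -0.998], [0.002, -0.998, -0.056], [-1.0, -0.002, 0.003]]
wrist_force: [-0.2, -0.8, -1.4]
opening: 0.0212
t 12.32 pos [ 0.5517 -0.2019  0.0443] shift [ 0.114 -0.004  0.003] turn -0.0 open 0.0212 tilt [-0.0036  0.0017 -1.    ] F [-0.2 -0.8 -1.4] q6 55.8
shift after the turn 0.114 -0.004 0.003
```

```bash
python3 -m inch '[[[0.03,-0.003,0.002],0,1],[[0.04,0,0],0,1],[[0.03,0,0],0,1],[[0.015,0,0],0,1],[[0,0,0],0,1]]'; python3 d.py 0.5510 -0.2012 0.0215 3.24
```

```text
t: 12.73
ee_pos: [0.5512, -0.2012, 0.0204]
orientation: [[-0.004, 0.056, -0.998], [0.002, -0.998, -0.056], [-1.0, -0.002, 0.004]]
wrist_force: [-1.3, -0.2, 1.1]
opening: 0.0211
t 12.73 pos [ 0.5512 -0.2012  0.0204] shift [-0.005 -0.     0.001] turn -0.0 open 0.0211 tilt [-0.0039  0.0017 -1.    ] F [-1.3 -0.2  1.1] q6 55.9
shift after the turn -0.005 -0.0 0.001
```

```bash
python3 -m inch '[[[0,0,0],0,0.8],[[0,0,0],0,0.1],[[0,0,0],0,0.1],[[0,0,0],0,0.1],[[-0.03,0,0],0,0.1],[[-0.1,0,0],0,0.1],[[-0.1,0,0],0,0.1],[[-0.1,0,0],0,0.1],[[-0.1,0,0],0,0.1],[[0,0,0],0,0.1]]'; python3 d.py 0.4892 0.0645 0.11 0.7;python3 - <<'E'
from h import *
i=arm.snapshot('side'); crop(i,240,360,160,320,4,'pics/c10.png')
E
```

```text
t: 13.57
ee_pos: [0.5511, -0.2011, 0.1093]
orientation: [[-0.006, 0.056, -0.998], [0.003, -0.998, -0.056], [-1.0, -0.004, 0.006]]
wrist_force: [0.8, -0.5, 0.5]
opening: 0.0383
t 13.57 pos [ 0.5511 -0.2011  0.1093] shift [ 0.003 -1.343  0.234] turn 0.029 open 0.0383 tilt [-0.0063  0.0033 -1.    ] F [ 0.8 -0.5  0.5] q6 55.9
shift after the turn 0.003 -1.332 0.293
```

View pics/c10.png

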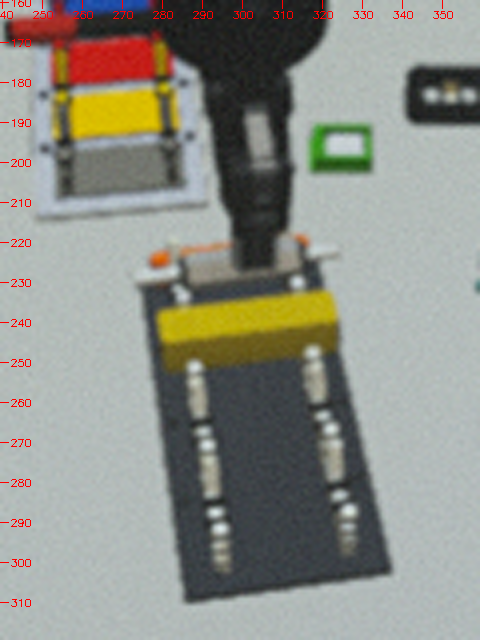

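Gauge (slot 1) and yellow bar (slot 2, around (302,240)) lie seated. Next, the black marker.

```bash
python3 -m inch '[[[0,-0.1,0.02],0.015,0.1],[[0,-0.17,0.035],0.015,0.1],[[0,-0.17,0.037],0,0.1],[[0,-0.17,0.037],0,0.1],[[0,-0.17,0.037],0,0.1],[[0,-0.17,0.037],0,0.1],[[0,-0.17,0.037],0,0.1],[[0,-0.12,0.025],0,0.1],[[0,-0.03,0.01],0,0.1],[[0,0,0],0,0.1],[[0,0,0],0,0.1]]'; python3 d.py 0.4892 0.065 0.08 0.7
```

```text
t: 14.53
ee_pos: [0.4836, 0.0607, 0.1]
orientation: [[-0.018, 0.005, -1.0], [0.004, -1.0, -0.005], [-1.0, -0.004, 0.018]]
wrist_force: [-0.4, 0.4, -0.2]
opening: 0.0382
t 14.53 pos [0.4836 0.0607 0.1   ] shift [ 0.099 -0.021 -0.03 ] turn -0.005 open 0.0382 tilt [-0.0177  0.0043 -0.9998] F [-0.4  0.4 -0.2] q6 83.6
shift after the turn 0.099 -0.021 -0.03
```

```bash
python3 -m inch '[[[0,-0.02,-0.027],-0.005,0.1],[[0.04,0,0],0,0.1],[[0.05,0,0],0,0.1],[[0,0,0],0,0.1],[[0,0,0],0,0.1]]'; python3 d.py 0.4892 0.065 0.022 0.7
```

```text
t: 14.95
ee_pos: [0.4919, 0.0599, 0.0796]
orientation: [[-0.016, 0.007, -1.0], [0.003, -1.0, -0.007], [-1.0, -0.003, 0.016]]
wrist_force: [1.2, 0.0, -0.2]
opening: 0.0385
t 14.95 pos [0.4919 0.0599 0.0796] shift [ 0.288 -0.025  0.009] turn -0.003 open 0.0385 tilt [-0.0164  0.0029 -0.9999] F [ 1.2  0.  -0.2] q6 83.5
shift after the turn 0.288 -0.025 0.009
```

```bash
python3 -m inch '[[[0,-0.023,0.006],-0.003,0.1],[[0,-0.004,0],0,0.1],[[0.03,0,0],0,0.1],[[0.04,0,0],0,0.1],[[0,0,0],0,0.1],[[0,0,0],0,0.1]]'; python3 d.py 0.4892 0.065 0.022 0.7
```

```text
t: 15.45
ee_pos: [0.4914, 0.064, 0.0646]
orientation: [[-0.015, 0.009, -1.0], [0.003, -1.0, -0.009], [-1.0, -0.003, 0.015]]
wrist_force: [0.0, 1.4, 0.1]
opening: 0.0384
t 15.45 pos [0.4914 0.064  0.0646] shift [ 0.213 -0.005  0.008] turn -0.002 open 0.0384 tilt [-0.0154  0.0026 -0.9999] F [0.  1.4 0.1] q6 83.9
shift after the turn 0.213 -0.005 0.008
```

```bash
python3 -m inch '[[[0.03,-0.004,0.006],-0.002,0.1],[[0.05,0,0],0,0.1],[[0.05,0,0],0,0.1],[[0.04,0,0],0,0.1],[[0.02,0,0],0,0.1],[[0,0,0],0,0.1]]'; python3 d.py 0.4892 0.065 0.022 0.7
```

```text
t: 15.95
ee_pos: [0.4891, 0.0653, 0.0227]
orientation: [[-0.015, 0.013, -1.0], [0.003, -1.0, -0.013], [-1.0, -0.003, 0.015]]
wrist_force: [-0.4, -0.1, 0.1]
opening: 0.0385
t 15.95 pos [0.4891 0.0653 0.0227] shift [ 0.003  0.001 -0.001] turn 0.001 open 0.0385 tilt [-0.0154  0.0025 -0.9999] F [-0.4 -0.1  0.1] q6 83.8
shift after the turn 0.003 0.001 -0.001
```

```bash
python3 -m inch '[[[0,0,0],0,0.7],[[0,0,0],0,1],[[0,0,0],0,1],[[0,0,0],0,1],[[0,0,0],0,1],[[-0.05,0,0],0,1],[[-0.1,0,0],0,1],[[-0.1,0,0],0,1],[[-0.1,0,0],0,1],[[-0.06,0,0],0,1],[[0,0,0],0,1]]'; python3 d.py 0.5538 -0.2512 0.11 3.24
```

```text
t: 16.87
ee_pos: [0.4906, 0.065, 0.1118]
orientation: [[-0.015, 0.014, -1.0], [0.002, -1.0, -0.014], [-1.0, -0.003, 0.015]]
wrist_force: [0.1, -0.5, -0.3]
opening: 0.0157
t 16.87 pos [0.4906 0.065  0.1118] shift [ 1.000e-03  1.585e+00 -2.940e-01] turn -0.029 open 0.0157 tilt [-0.0147  0.0024 -0.9999] F [ 0.1 -0.5 -0.3] q6 83.8
shift after the turn 0.001 1.596 -0.226
```

```bash
python3 - <<'E'
from h import *
i=arm.snapshot('side'); crop(i,210,340,80,220,4,'pics/c11.png')
E
```

```text
(no output)
```

View pics/c11.png

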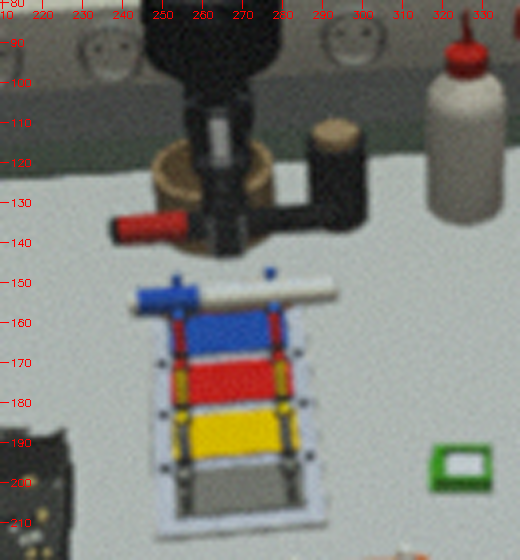

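Black marker held level. Holder order is confirmed (blue, red, yellow, grey). Carry it over to slot 3.

```bash
python3 -m inch '[[[0,0.1,-0.015],-0.015,1],[[0,0.18,-0.025],-0.014,1],[[0,0.18,-0.026],0,1],[[0,0.18,-0.026],0,1],[[0,0.18,-0.026],0,1],[[0,0.18,-0.026],0,1],[[0,0.18,-0.026],0,1],[[0,0.18,-0.026],0,1],[[0,0.12,-0.015],0,1],[[0,0.05,0],0,1],[[0,0,0],0,1],[[0,0,0],0,1]]'; python3 d.py 0.5538 -0.2512 0.07 3.24
```

```text
t: 17.92
ee_pos: [0.5455, -0.2485, 0.0997]
orientation: [[-0.025, 0.063, -0.998], [0.009, -0.998, -0.063], [-1.0, -0.011, 0.024]]
wrist_force: [0.4, 0.8, 0.5]
opening: 0.0157
t 17.92 pos [ 0.5455 -0.2485  0.0997] shift [ 0.147  0.018 -0.044] turn 0.004 open 0.0157 tilt [-0.0248  0.0091 -0.9997] F [0.4 0.8 0.5] q6 51.7
shift after the turn 0.147 0.017 -0.044
```

```bash
python3 -m inch '[[[0,0.017,-0.04],0.003,1],[[0.03,0,0],0,1],[[0.04,0,0],0,1],[[0.03,0,0],0,1],[[0,0,0],0,1],[[0,0,0],0,1]]'; python3 d.py 0.5538 -0.2512 0.023 3.24
```

```text
t: 18.42
ee_pos: [0.5528, -0.2428, 0.0762]
orientation: [[-0.028, 0.065, -0.997], [0.013, -0.998, -0.065], [-1.0, -0.015, 0.028]]
wrist_force: [0.2, -0.6, -0.3]
opening: 0.0159
t 18.42 pos [ 0.5528 -0.2428  0.0762] shift [ 0.265  0.046 -0.01 ] turn 0.005 open 0.0159 tilt [-0.0284  0.0131 -0.9995] F [ 0.2 -0.6 -0.3] q6 52.3
shift after the turn 0.265 0.046 -0.01
```

```bash
python3 -m inch '[[[0,0.04,-0.006],0.005,1],[[0,0.005,0],0,1],[[0,0,0],0,1],[[0,0,0],0,1]]'; python3 d.py 0.5538 -0.2512 0.023 3.24
```

```text
t: 18.75
ee_pos: [0.5549, -0.2518, 0.0763]
orientation: [[-0.028, 0.058, -0.998], [0.013, -0.998, -0.058], [-1.0, -0.015, 0.028]]
wrist_force: [1.0, 0.2, -0.1]
opening: 0.0158
t 18.75 pos [ 0.5549 -0.2518  0.0763] shift [ 0.266  0.001 -0.002] turn 0.001 open 0.0158 tilt [-0.0285  0.013  -0.9995] F [ 1.   0.2 -0.1] q6 52.1
shift after the turn 0.266 0.001 -0.002
```

```bash
python3 -m inch '[[[0.03,0.001,-0.001],0,1],[[0.04,0,0],0,1],[[0.04,0,0],0,1],[[0.03,0,0],0,1],[[0,0,0],0,1]]'; python3 d.py 0.5538 -0.2512 0.023 3.24
```

```text
t: 19.17
ee_pos: [0.5543, -0.2523, 0.046]
orientation: [[-0.027, 0.057, -0.998], [0.012, -0.998, -0.057], [-1.0, -0.014, 0.027]]
wrist_force: [-0.3, -0.5, -1.1]
opening: 0.0156
t 19.17 pos [ 0.5543 -0.2523  0.046 ] shift [ 0.115 -0.004 -0.001] turn 0.0 open 0.0156 tilt [-0.0273  0.0123 -0.9996] F [-0.3 -0.5 -1.1] q6 52.2
shift after the turn 0.115 -0.004 -0.001
```

```bash
python3 -m inch '[[[0.03,-0.003,0],0,1],[[0.04,0,0],0,1],[[0.03,0,0],0,1],[[0.01,0,0],0,1],[[0,0,0],0,1]]'; python3 d.py 0.5538 -0.2512 0.023 3.24
```

```text
t: 19.58
ee_pos: [0.5536, -0.2512, 0.0221]
orientation: [[-0.028, 0.057, -0.998], [0.012, -0.998, -0.057], [-1.0, -0.014, 0.027]]
wrist_force: [-2.4, 1.9, 8.4]
opening: 0.016
t 19.58 pos [ 0.5536 -0.2512  0.0221] shift [-0.004 -0.    -0.001] turn 0.0 open 0.016 tilt [-0.0275  0.0123 -0.9995] F [-2.4  1.9  8.4] q6 52.2
shift after the turn -0.004 -0.0 -0.001
```

Touching down (8 N). Release.

```bash
python3 -m inch '[[[0,0,0],0,0.8],[[0,0,0],0,0.1],[[0,0,0],0,0.1],[[0,0,0],0,0.1],[[-0.03,0,0],0,0.1],[[-0.1,0,0],0,0.1],[[-0.1,0,0],0,0.1],[[-0.1,0,0],0,0.1],[[-0.1,0,0],0,0.1],[[0,0,0],0,0.1]]'; python3 d.py 0.4918 0.1145 0.11 0.7;python3 - <<'E'
from h import *
i=arm.snapshot('side'); crop(i,240,360,160,320,4,'pics/c12.png')
E
```

```text
t: 20.42
ee_pos: [0.5549, -0.2514, 0.1103]
orientation: [[-0.032, 0.057, -0.998], [0.015, -0.998, -0.058], [-0.999, -0.017, 0.031]]
wrist_force: [0.8, -0.9, 1.3]
opening: 0.0384
t 20.42 pos [ 0.5549 -0.2514  0.1103] shift [ 0.04  -1.844  0.21 ] turn 0.03 open 0.0384 tilt [-0.0318  0.0153 -0.9994] F [ 0.8 -0.9  1.3] q6 52.2
shift after the turn 0.04 -1.833 0.292
```

View pics/c12.png

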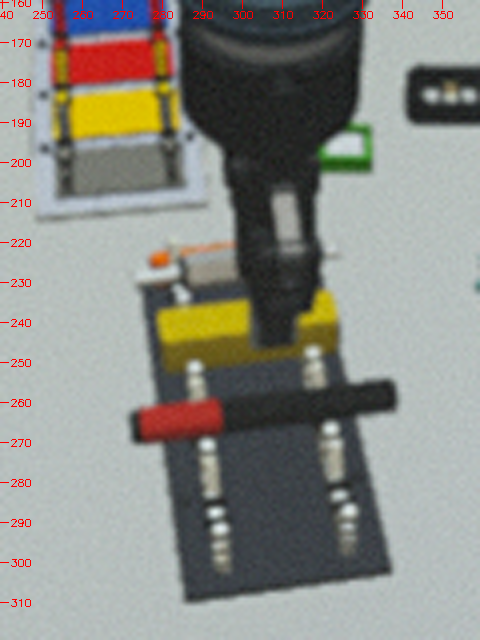

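```bash
python3 -m inch '[[[0,-0.1,0.015],0.015,0.1],[[0,-0.18,0.027],0.015,0.1],[[0,-0.18,0.029],0,0.1],[[0,-0.18,0.029],0,0.1],[[0,-0.18,0.029],0,0.1],[[0,-0.18,0.029],0,0.1],[[0,-0.18,0.029],0,0.1],[[0,-0.18,0.029],0,0.1],[[0,-0.18,0.029],0,0.1],[[0,-0.12,0.018],0,0.1],[[0,-0.06,0.01],0,0.1],[[0,0,0],0,0.1]]'; python3 d.py 0.4918 0.115 0.08 0.7
```

```text
t: 21.47
ee_pos: [0.4844, 0.1051, 0.1048]
orientation: [[-0.047, 0.002, -0.999], [0.018, -1.0, -0.003], [-0.999, -0.018, 0.047]]
wrist_force: [0.0, -0.4, 0.6]
opening: 0.0384
t 21.47 pos [0.4844 0.1051 0.1048] shift [ 0.123 -0.047 -0.043] turn -0.007 open 0.0384 tilt [-0.0474  0.0183 -0.9987] F [ 0.  -0.4  0.6] q6 87.9
shift after the turn 0.123 -0.047 -0.043
```

```bash
python3 -m inch '[[[0,-0.045,-0.04],-0.006,0.1],[[0.03,0,0],0,0.1],[[0.04,0,0],0,0.1],[[0,0,0],0,0.1],[[0,0,0],0,0.1],[[0,0,0],0,0.1]]'; python3 d.py 0.4918 0.115 0.022 0.7
```

```text
t: 21.97
ee_pos: [0.4918, 0.1123, 0.0859]
orientation: [[-0.052, 0.011, -0.999], [0.017, -1.0, -0.012], [-0.999, -0.018, 0.052]]
wrist_force: [-0.1, -0.7, -0.5]
opening: 0.0385
t 21.97 pos [0.4918 0.1123 0.0859] shift [ 0.319 -0.008 -0.017] turn -0.001 open 0.0385 tilt [-0.0519  0.0171 -0.9985] F [-0.1 -0.7 -0.5] q6 88.3
shift after the turn 0.319 -0.008 -0.017
```

```bash
python3 -m inch '[[[0.02,-0.008,-0.015],0,0.1],[[0.04,0,0],0,0.1],[[0.05,0,0],0,0.1],[[0.03,0,0],0,0.1],[[0,0,0],0,0.1],[[0,0,0],0,0.1]]'; python3 d.py 0.4918 0.115 0.022 0.7
```

```text
t: 22.47
ee_pos: [0.4939, 0.1127, 0.0545]
orientation: [[-0.052, 0.007, -0.999], [0.017, -1.0, -0.008], [-0.998, -0.017, 0.052]]
wrist_force: [0.7, 0.4, -0.1]
opening: 0.0383
t 22.47 pos [0.4939 0.1127 0.0545] shift [ 0.163 -0.009  0.002] turn -0.003 open 0.0383 tilt [-0.0522  0.0171 -0.9985] F [ 0.7  0.4 -0.1] q6 88.4
shift after the turn 0.163 -0.009 0.002
```

```bash
python3 -m inch '[[[0.03,-0.008,0.002],-0.003,0.1],[[0.05,0,0],0,0.1],[[0.04,0,0],0,0.1],[[0.02,0,0],0,0.1],[[0,0,0],0,0.1],[[0,0,0],0,0.1]]'; python3 d.py 0.4918 0.115 0.022 0.7
python3 - <<'E'
from h import *
i=arm.snapshot('side'); crop(i,210,340,80,220,4,'pics/c13.png')
E
```

```text
t: 22.97
ee_pos: [0.4929, 0.1151, 0.0265]
orientation: [[-0.049, 0.014, -0.999], [0.017, -1.0, -0.014], [-0.999, -0.018, 0.049]]
wrist_force: [-0.7, -0.8, 2.6]
opening: 0.0381
t 22.97 pos [0.4929 0.1151 0.0265] shift [0.023 0.001 0.004] turn 0.001 open 0.0381 tilt [-0.0491  0.0168 -0.9987] F [-0.7 -0.8  2.6] q6 88.2
shift after the turn 0.023 0.001 0.004
```

View pics/c13.png

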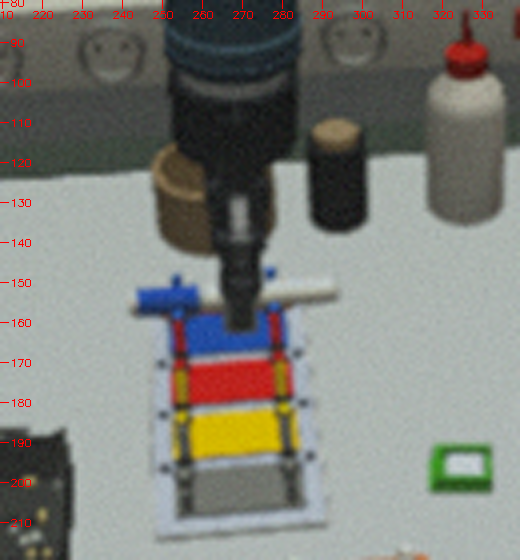

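```bash
python3 -m inch '[[[-0.018,0.004,0.003],0,0.1],[[0,0,0],0,0.1],[[0,0,0],0,0.1]]'; python3 d.py 0.4918 0.1145 0.030 0.7
```

```text
t: 23.27
ee_pos: [0.4922, 0.1143, 0.0296]
orientation: [[-0.049, 0.014, -0.999], [0.017, -1.0, -0.015], [-0.999, -0.018, 0.049]]
wrist_force: [0.2, 0.2, -0.6]
opening: 0.0382
t 23.27 pos [0.4922 0.1143 0.0296] shift [-0.002 -0.001  0.002] turn 0.001 open 0.0382 tilt [-0.0495  0.0169 -0.9986] F [ 0.2  0.2 -0.6] q6 88.1
shift after the turn -0.002 -0.001 0.002
```

```bash
python3 -m inch '[[[-0.003,0,0.002],0,0.4],[[0,0,0],0,0.5],[[0,0,0],0,1],[[0,0,0],0,1],[[0,0,0],0,1],[[0,0,0],0,1]]'; python3 d.py 0.4918 0.1145 0.030 0.7
```

```text
t: 23.77
ee_pos: [0.4919, 0.1155, 0.0303]
orientation: [[-0.049, 0.013, -0.999], [0.019, -1.0, -0.014], [-0.999, -0.019, 0.049]]
wrist_force: [0.1, -0.6, 2.2]
opening: 0.0155
t 23.77 pos [0.4919 0.1155 0.0303] shift [0.002 0.005 0.   ] turn 0.001 open 0.0155 tilt [-0.0492  0.0187 -0.9986] F [ 0.1 -0.6  2.2] q6 88.1
shift after the turn 0.002 0.005 0.0
```

```bash
python3 -m inch '[[[-0.04,0,0],0,1],[[-0.08,0,0],0,1],[[-0.1,0,0],0,1],[[-0.1,0,0],0,1],[[-0.06,0,0],0,1],[[0,0,0],0,1]]'; python3 d.py 0.5566 -0.3011 0.11 3.24
python3 - <<'E'
from h import *
i=arm.snapshot('side'); crop(i,210,340,60,220,4,'pics/c14.png')
E
```

```text
t: 24.27
ee_pos: [0.4941, 0.1133, 0.1092]
orientation: [[-0.055, 0.013, -0.998], [0.018, -1.0, -0.014], [-0.998, -0.019, 0.054]]
wrist_force: [0.7, -0.4, -0.1]
opening: 0.0151
t 24.27 pos [0.4941 0.1133 0.1092] shift [-0.058  2.075 -0.283] turn -0.029 open 0.0151 tilt [-0.0547  0.0178 -0.9983] F [ 0.7 -0.4 -0.1] q6 88.3
shift after the turn -0.058 2.086 -0.192
```

View pics/c14.png

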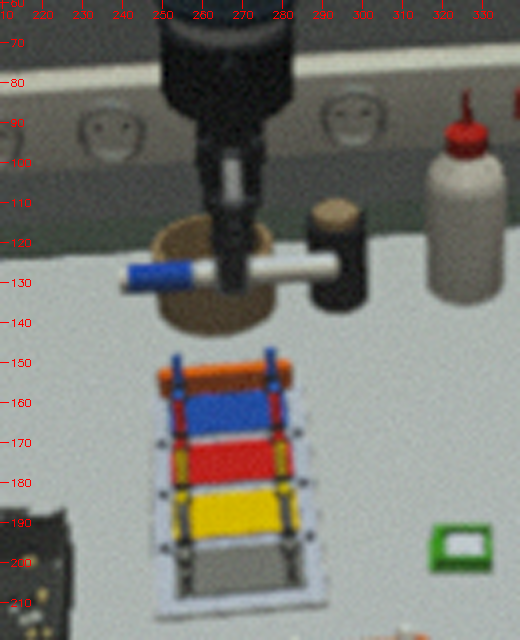

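```bash
python3 -m inch '[[[-0.01,0.1,-0.01],-0.015,1],[[-0.01,0.18,-0.018],-0.014,1],[[-0.01,0.18,-0.018],0,1],[[-0.01,0.18,-0.018],0,1],[[-0.01,0.18,-0.018],0,1],[[-0.01,0.18,-0.018],0,1],[[-0.01,0.18,-0.018],0,1],[[0,0.18,-0.018],0,1],[[0,0.18,-0.018],0,1],[[0,0.18,-0.018],0,1],[[0,0.18,-0.018],0,1],[[0,0.08,0],0,1]]'; python3 d.py 0.5566 -0.3011 0.09 3.24
```

```text
t: 25.32
ee_pos: [0.5491, -0.2912, 0.098]
orientation: [[-0.071, 0.067, -0.995], [0.025, -0.997, -0.069], [-0.997, -0.03, 0.069]]
wrist_force: [0.8, -0.5, 0.0]
opening: 0.0155
t 25.32 pos [ 0.5491 -0.2912  0.098 ] shift [ 0.036  0.053 -0.036] turn 0.007 open 0.0155 tilt [-0.071   0.0253 -0.9972] F [ 0.8 -0.5  0. ] q6 49.2
shift after the turn 0.036 0.053 -0.037
```

```bash
python3 -m inch '[[[0,0.05,-0.034],0.006,1],[[0.02,0.003,0],0,1],[[0.03,0,0],0,1],[[0,0,0],0,1],[[0,0,0],0,1],[[0,0,0],0,1]]'; python3 d.py 0.5566 -0.3011 0.031 3.24
```

```text
t: 25.82
ee_pos: [0.5514, -0.3014, 0.0793]
orientation: [[-0.08, 0.054, -0.995], [0.033, -0.998, -0.057], [-0.996, -0.037, 0.078]]
wrist_force: [-0.5, 0.9, -0.5]
opening: 0.0154
t 25.82 pos [ 0.5514 -0.3014  0.0793] shift [ 0.239  0.009 -0.045] turn -0.002 open 0.0154 tilt [-0.0802  0.0327 -0.9962] F [-0.5  0.9 -0.5] q6 49.3
shift after the turn 0.239 0.009 -0.045
```

```bash
python3 -m inch '[[[0,0.006,-0.035],-0.002,1],[[0.03,0,-0.005],0,1],[[0.04,0,0],0,1],[[0.03,0,0],0,1],[[0,0,0],0,1],[[0,0,0],0,1]]'; python3 d.py 0.5566 -0.3011 0.031 3.24
python3 - <<'E'
from h import *
i=arm.snapshot('side'); crop(i,240,370,180,320,4,'pics/c15.png')
E
```

```text
t: 26.32
ee_pos: [0.5592, -0.2976, 0.0575]
orientation: [[-0.08, 0.062, -0.995], [0.032, -0.997, -0.065], [-0.996, -0.037, 0.077]]
wrist_force: [0.1, 0.2, 0.3]
opening: 0.0151
t 26.32 pos [ 0.5592 -0.2976  0.0575] shift [0.133 0.022 0.004] turn 0.004 open 0.0151 tilt [-0.0797  0.0324 -0.9963] F [0.1 0.2 0.3] q6 49.6
shift after the turn 0.133 0.022 0.004
```

View pics/c15.png

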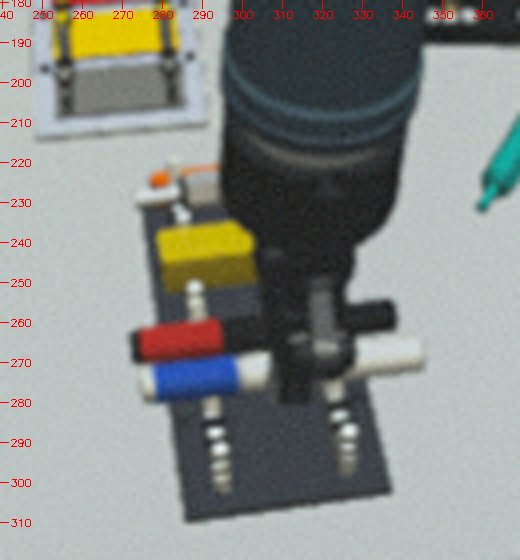

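```bash
python3 -m inch '[[[0,0.02,0.003],0.004,1],[[0.02,0.003,0],0,1],[[0,0,0],0,1],[[0,0,0],0,1]]'; python3 d.py 0.5566 -0.3011 0.031 3.24
python3 - <<'E'
from h import *
print(w2p('side',[[.5592,-.2976,.065],[.5566,-.3011,.038]]))
E
```

```text
t: 26.7
ee_pos: [0.5585, -0.3032, 0.0535]
orientation: [[-0.079, 0.055, -0.995], [0.032, -0.998, -0.058], [-0.996, -0.036, 0.077]]
wrist_force: [0.4, -0.8, -1.0]
opening: 0.0152
t 26.7 pos [ 0.5585 -0.3032  0.0535] shift [ 0.113 -0.007  0.   ] turn -0.001 open 0.0152 tilt [-0.0792  0.0319 -0.9963] F [ 0.4 -0.8 -1. ] q6 49.6
shift after the turn 0.113 -0.007 0.0
[[311.23714188 272.13907331]
 [310.23063832 282.84907302]]
```

Centre agrees with the projection. Lower.

```bash
python3 -m inch '[[[0.03,-0.006,0],0,1],[[0.04,0,0],0,1],[[0.02,0,0],0,1],[[0.005,0,0],0,1],[[0,0,0],0,1]]'; python3 d.py 0.5566 -0.3011 0.031 3.24
```

```text
t: 27.12
ee_pos: [0.5565, -0.3014, 0.0325]
orientation: [[-0.079, 0.054, -0.995], [0.032, -0.998, -0.057], [-0.996, -0.036, 0.077]]
wrist_force: [-0.7, 0.3, -0.4]
opening: 0.0153
t 27.12 pos [ 0.5565 -0.3014  0.0325] shift [ 0.007 -0.001 -0.001] turn -0.001 open 0.0153 tilt [-0.0793  0.0321 -0.9963] F [-0.7  0.3 -0.4] q6 49.7
shift after the turn 0.007 -0.001 -0.001
```

```bash
python3 -m inch '[[[0.008,0,0],0,1],[[0,0,0],0,0.8],[[0,0,0],0,0.1],[[0,0,0],0,0.1],[[0,0,0],0,0.1],[[-0.03,0,0],0,0.1],[[-0.1,0,0],0,0.1],[[-0.1,0,0],0,0.1],[[-0.1,0,0],0,0.1],[[-0.1,0,0],0,0.1],[[-0.1,0,0],0,0.1],[[0,0,0],0,0.1]]'; python3 d.py 0.45 -0.48 0.2 3.24
```

```text
t: 28.12
ee_pos: [0.5646, -0.3042, 0.1419]
orientation: [[-0.082, 0.055, -0.995], [0.034, -0.998, -0.057], [-0.996, -0.038, 0.079]]
wrist_force: [1.1, 0.0, 0.3]
opening: 0.0383
t 28.12 pos [ 0.5646 -0.3042  0.1419] shift [-0.272  0.835  0.644] turn -0.001 open 0.0383 tilt [-0.0815  0.034  -0.9961] F [1.1 0.  0.3] q6 49.6
shift after the turn -0.272 0.834 0.645
```

Move out of view and check both cameras.

```bash
python3 -m inch '[[[-0.08,0,0],0,0.1],[[-0.1,0.1,0.05],0,0.1],[[-0.06,0.14,0.1],0,0.1],[[0,0.14,0.13],0,0.1],[[0,0.14,0.13],0,0.1],[[0,0.14,0.13],0,0.1],[[0,0.14,0.13],0,0.1],[[0,0.1,0.08],0,0.1],[[0,0,0],0,0.1],[[0,0,0],0,0.1]]'
python3 - <<'E'
from h import *
i=arm.snapshot('top'); cv2.imwrite('pics/t9.png',i[:,:,::-1]); crop(i,315,445,185,275,6,'pics/c16.png')
i=arm.snapshot('side'); crop(i,240,370,180,320,4,'pics/c17.png')
E
```

```text
t: 28.95
ee_pos: [0.4244, -0.4998, 0.1959]
orientation: [[-0.08, 0.061, -0.995], [0.033, -0.997, -0.063], [-0.996, -0.038, 0.078]]
wrist_force: [1.0, 1.0, 0.3]
opening: 0.0384
```

View pics/c16.png

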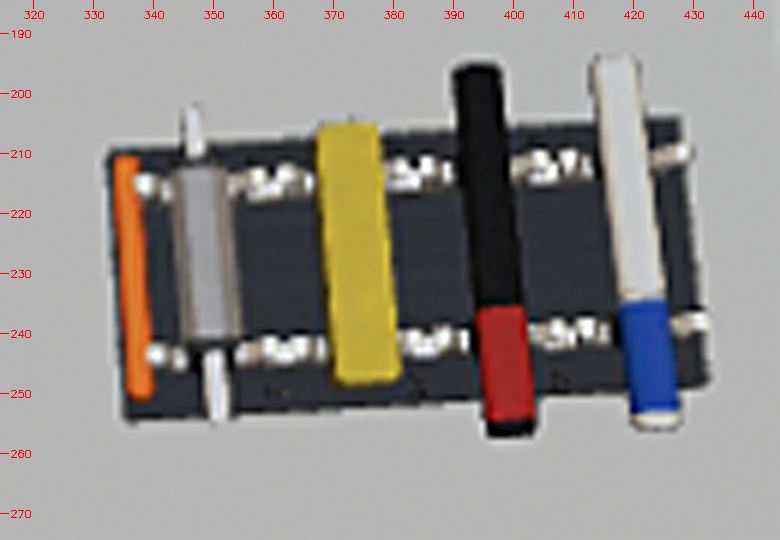

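View pics/c17.png

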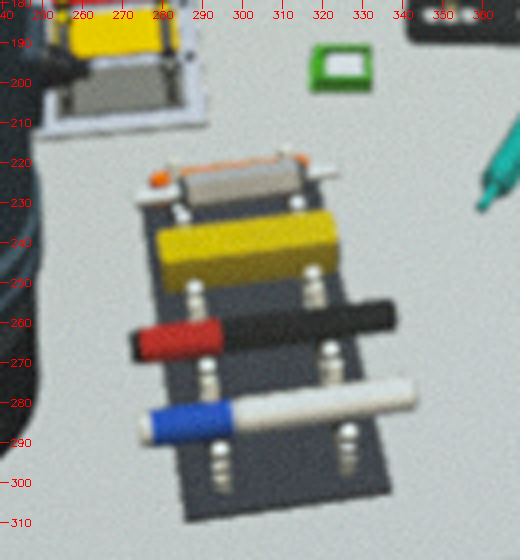

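```bash
python3 - <<'E'
from h import *
t={'gauge':([346.8,201.7],[351,254.8],.038),'hex':([372.7,204.8],[375.7,248.3],.041),'black':([394,195.2],[399.7,257],.038),'white':([416.8,193.7],[424,256.2],.038)}
th=np.radians(-86.76);ex=np.array([np.cos(th),np.sin(th)]);ey=np.array([-ex[1],ex[0]]);c=np.array([.5524,-.2262])
for n,(p,q,z) in t.items():
    w=p2w('top',[p,q],z)[:,:2]; d=w[0]-w[1]; m=w.mean(0)-c
    print(n,'x',(m@ex).round(4),'y',(m@ey).round(4),'len',np.linalg.norm(d).round(4),'ang err',np.degrees(np.arctan2(d@ex,d@ey)).round(2))
print(arm.read_state()['wrist_force'])
E
```

```text
gauge x -0.0752 y 0.0014 len 0.1126 ang err -0.37
hex x -0.0223 y 0.0012 len 0.092 ang err 0.91
black x 0.0259 y 0.0002 len 0.1314 ang err 0.21
white x 0.0758 y -0.0003 len 0.1333 ang err -0.44
[ 0.85789367 -0.51520857  0.3686241 ]
```

All well within tolerance and clear of the gripper; let it rest briefly and hand in.

```bash
python3 -m inch '[[[0,0,0],0,0.1],[[0,0,0],0,0.1],[[0,0,0],0,0.1],[[0,0,0],0,0.1]]'; python3 -c "
from cell import arm; print(arm.job_done())"
```

```text
t: 29.38
ee_pos: [0.4287, -0.4946, 0.1954]
orientation: [[-0.081, 0.068, -0.994], [0.034, -0.997, -0.071], [-0.996, -0.04, 0.078]]
wrist_force: [-0.3, -0.6, 0.8]
opening: 0.0387
the job is handed in; nothing more can be done
None
```

All four tools are on the strip-down rack in reverse order. Counted from its orange end they are the pin gauge, hex key set, black/red marker and white/blue marker. I handed the job in at 29.4 s with the gripper clear of everything; no verdict was reported.

The last top picture puts the tools at x = -75, -22, 26 and 76 mm along the rack. Lengthwise they are within 1.5 mm of centre, and within 1° of the notches' direction. The last side picture shows all four lying in their notches.

- **White marker:** a finger appeared to touch the assembly rack's orange block while reaching for it (about 2.6 N in z). I raised the gripper and gripped the marker about 8 mm higher than the other tools.
- **Pin gauge release:** the arm drifted about 5 mm sideways around the release and rise, which may have been a finger brushing the strip-down rack's orange block. The gauge stayed seated.
- **Readings that disagreed:** the gripper read 2 to 3 mm less than the stated width on the gauge and both markers, though all three held firmly. It also tilted by up to about 5° by the end, and that made no difference to the placing.

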